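# Clamp the repaired pencil tray in the ratcheting bar clamp

## Task

Push the free end of the wooden pencil tray so that it swings round the pivot pin until its side meets the stop pin, in line with the bar clamp; then stand the wooden packing block upright, its broad face towards the tray, between the tray's end and the sliding jaw, and let go of it. Then squeeze the clamp's trigger towards its grip again and again until the sliding jaw presses block and tray firmly against the fixed jaw, and leave it so. Move the sliding jaw only with the trigger, and do not disturb the canister, bottle, plumb bob and knob.

Things in the scene. Friction and masses are not known exactly. Their poses are not given: they have to be found in the camera images.
- clamp: Bar clamp bolted to the bench. Origin on the bench top, under the bar, at the fixed jaw's face. x: along the bar from the sliding jaw (-x) to the grip (+x); squeezing moves trigger, bar and sliding jaw to +x. y: from the bar to the side where the jaws stick out and the tray lies. Housing x 20 to 82, y -17 to 17, z to 64 mm; foot plate x 2 to 92, y -30 to 30, 8 mm thick. All sizes below: clamp frame, mm.
- squeeze (a point): Point on the clamp at x 60, y 0, z 100: midway between the grip's back and the crossbar's front with the trigger FULLY pulled (34 mm apart; released 52 mm, x 25 to 77). Fingers from above, closing along the clamp's x, pads at this height and centred here, reach full pull without pushing the clamp; each finger must open at least 36 mm from here to free the trigger. Both sides are free.
- grip_back (a point): Middle of the back face of the fixed black grip, at x 77, y 0, z 100. The grip is an upright post at x 63 to 77, y -16 to 16, up to z 125; the trigger stands in front of it (lower x).
- crossbar (a point): Centre of the trigger's crossbar: a steel cylinder, 14 mm diameter, 40 mm long along the clamp's y, 100 mm above the bench. Squeezed, it swings about 19 mm towards the grip about a pivot 95 mm below, and springs back (about 5 N).
- trigger (a joint): Trigger angle, rad: 0 released, 0.2 fully pulled. A full pull drags the bar about 9 mm (two 4.6 mm teeth; sometimes one); let out fully, the pawl clicks back over the teeth and the bar stays. Moving the bar takes about 16 N at the crossbar, 25 N when the jaw presses; squeeze with 40 to 70 N. When the grip is firm, further pulls no longer advance bar_travel.
- bar_travel (a joint): Travel of bar and sliding jaw, m: 0 wide open, grows as the jaw closes; starts at 0 to 0.010, end stop 0.085; friction (18 N) holds it where the ratchet leaves it. Closing on the work takes about 4 to 8 pulls.
- jaw: Bar and sliding jaw, not to be pushed by the robot. Same axes as the clamp; origin at the clamp's origin when joint bar_travel is 0, moving with it. In its frame: toothed bar x -232 to 112, y -5 to 5, z 50 to 63; jaw plate x -233 to -217, y 12 to 76, z 4 to 34; riser y -10 to 12, z to 64.
- pad (a joint): How far the sprung pressing pad of the sliding jaw is pushed back into it, m: 0 free, 0.006 fully in (end stop). 2500 N/m: 0.0032 is 8 N. The grip is firm from 0.004 on; fully in is good.
- pad_face (a point): Centre of the pressing face of the sliding jaw's dark rubber pad (48 mm wide along y, z 4 to 32 mm), 18 mm above the bench; it looks along the clamp's +x, and the point's axes are the clamp's. At x -205 mm + joint bar_travel - joint pad, y 49 mm in the clamp frame.
- anvil: The fixed jaw: a steel block at x 0 to 18, y -12 to 76 mm in the clamp frame, 34 mm high. Same origin and axes as the clamp.
- anvil_face (a point): Point on the fixed jaw's pressing face, 18 mm above the bench, at x 0, y 49 mm in the clamp frame.
- pivot_pin (a point): Top of the fixed pivot pin (8 mm diameter, 30 mm high), at x -109, y 49 in the clamp frame. It stands in the slot of the tray's floor.
- stop_pin (a point): Top of the fixed stop pin (8 mm diameter, 30 mm high), at x -35, y 20 in the clamp frame. When the tray's long side (the one towards the bar) touches it, the tray is in line with the clamp; its outer long side is then at clamp y 74.
- tray: Wooden pencil tray, open on top, 130 x 50 x 22 mm high, walls and floor 5 mm, about 160 g. Origin: in its floor's hanging slot, through which the pivot pin stands; own frame: x -35 to 95, y -25 to 25, slot x -26 to 6, 10 mm wide. It turns on the pin and starts swung out 0.4 to 0.85 rad (yaw) to the clamp's +y. The slot lets it slide on (5 to 16 mm) to the fixed jaw as the clamp closes.
- free_end (a point): Middle of the tray's outer end wall, far from the pivot pin: the end to swing, towards the stop pin. Outer corners 25 mm to each side.
- block: Loose wooden packing block, 24 mm thick (x) x 45 mm wide (y) x 72 mm high, about 70 g, standing upright somewhere to the left or right of the clamp; origin at the centre of its underside. It belongs between the tray's -x end and the pad, standing at y about 49 mm in the clamp frame, thickness along the clamp's x axis; the gap there is 50 to 72 mm.
- canister: Bystander: chrome screw-top canister, 72 mm diameter, 93 mm high, standing; origin at the centre of its underside.
- bottle: Bystander: brown glass bottle, 62 mm diameter, 150 mm high, standing; origin at the centre of its underside.
- bob: Bystander: brass plumb bob, 36 mm diameter, 74 mm high, standing on its cap, point up; origin at the centre of its underside.
- knob: Bystander: beige plastic radio knob, 48 mm diameter, 25 mm high, lying flat; origin at the centre of its underside.
Things that resemble listed ones, but are neither listed nor needed, are in the scene too. What is shaped like the block but blue is not meant.

How it is judged:
By the outcome, as a careful person would: the job done as asked, in the order asked, and still so for the second after the job is handed in, with the robot touching nothing.
It also fails if it takes over 72 s, if anything falls off the work surface, if the arm or the gripper's body presses on something with over 40 N, if the wrist force passes 120 N, or if a joint passes its speed limit or range.

## Robot

A 7-joint arm with a two-finger parallel gripper is mounted at the origin on the work surface. World frame = base frame: x ahead of the robot, y to its left, z up, the work surface at z = 0. Lengths are in m, angles in degrees, forces in N, time in s.
With the tool pointing down it reaches from about 0.35 to 0.775 m from the base axis. Payload 3.1 kg.
Tool frame: the origin (TCP) lies on the centre line of the jaws, within the pads' length; the fingertips stand 11 mm ahead of it and the grasp point (between the pads) lies 8 mm behind it; z points along the fingers, y is the direction in which the jaws open and shut (so a half turn about z gives the same grasp; the last joint's range is limited). The gripper opens to 85 mm and grips with 20 to 120 N. Pads are 22 mm wide; open, the fingers measure 114 mm over their backs; the gripper's body (76 mm by 85 mm) begins 54 mm behind the grasp point. The pads swing forward as they close: fully open they stand 13 mm farther back than shut.
Start: joints at [60.865, 17.813, 0.802, 86.603, -0.252, 75.585, -1.558], TCP at [0.248, -0.491, 0.242] pointing down, gripper open.
Joint ranges: [-154.91, 154.91], [-16.99, 109.72], [-72.82, 74.43], [7.12, 147.25], [-82.49, 262.49], [11.32, 116.49], [-174.64, 174.64]. Speed limits (degrees/s): [159.86, 159.86, 180, 180, 180, 180, 180].

## Interface

Orientations are given as a 3x3 rotation matrix whose columns are the frame's x, y, z axes.
In Python, from workcell import r, get_image, get_calibration gives the robot as it stands. The module is installed in compiled form; this text tells all that it offers.
- The arm moves only by the tool step_arm, never from a script. Its argument "deltas" is a list of rows, each a list of 6 numbers: the shift along the tool's x, y, z each as a share of 0.4 m, from -1 to 1, then the turn, a rotation vector about the tool's x, y, z each as a share of 6 degrees, from -1 to 1. A call has 1 to 12 rows; each row shifts and turns the commanded pose from where the row before left it, along the tool's axes as they then stand; what a row does not reach is not made up. A row lasts 1/12 s, in which the tool goes at most 41.7 mm and 7.16 degrees, less where a joint would pass 70% of its speed; a pose out of reach is approached as far as the arm can. A call with a number of a shift or a turn outside -1 to 1 is refused whole. A call with a gripper value outside its range is refused whole. "jaw" is the opening, from 0 (shut) to 1 (fully open), set as the call begins (left out, the last holds). The fingers move at their own pace and stop on an object; the grip force is fixed at half the most. Time passes only in rows, so rows that do not move let the fingers close. It gives the time, the measured TCP pose, the force and the opening at its end, in the units of the state.
- r.state(): the state, without advancing time (a new reading comes with each control period).
- get_image(name): name is "scene" or "top" or "wrist"; returns the picture (400x640x3 uint8, blue, green, red); there is no depth.
- get_calibration(name): a dict with "mtx" (3x3 intrinsics, pixels), "k1" (the pictures are not rectified: a ray, as slopes to the right and down, at radius r is drawn at 1 + k1 r^2 times it, then the intrinsics apply), "cam_to_world" (4x4, takes a point from camera to world coordinates); the wrist camera has in their place "tool_from_camera" (4x4, takes a point from camera to tool coordinates, whose origin is the TCP and whose axes are the flange's). Camera axes: x right, y up, looking along -z (the intrinsics and any distortion apply to the point x, -y, -z); pixel columns grow to the right and rows downward; lengths in m; the calibration is good to about 2 mm. A picture is of the moment at which its call begins: read the wrist's pose just before it. get_calibration takes no time and is no camera call.
- r.hand_in(): hands the job in, once; it reports no verdict.
The state is a dict: "clock": time; "joints": joint angles; "qd": joint speeds; "joint_efforts": joint torques, N m; "position": TCP position; "ee_rot": TCP orientation; "wrist_force": force on the tool from outside, world axes, zero at the start; "ft_torque": the same for the moment, N m; "finger_gap": opening from 0.0 (shut) to 1.0 (fully open).
Only numpy, scipy, OpenCV 4.12 (cv2) and the standard library are available. Lean on these libraries where they do the work, as an engineer would, in place of code of your own. Each camera call takes 0.05 s, during which the arm holds its last target. There are 200 camera calls.

## Working session

There is one attempt and no reset: what is moved stays moved. The work goes in short steps, Python scripts to look and compute and a tool call to move; the robot and the scene stay as the last step left them, time stands still between calls to the robot, and variables do not carry over. Pictures are saved under pics/ and viewed, about 8 in all and at most 12, crops included, and the job is handed in when it is done.

Besides the shell and the picture viewer there is one more tool, called after "Emit:" as name(argument=value, ...), one argument or row to a line, values as JSON. step_arm: Moves the arm, as the interface text tells. Its arguments: {"type":"object","properties":{"deltas":{"type":"array","items":{"type":"array","items":{"type":"number"}}},"jaw":{"type":"number"}},"required":["deltas"]}

```bash
mkdir -p pics
cat > h.py <<'E'
import numpy as np,cv2
from workcell import r,get_image,get_calibration
def cam(name,st=None):
    c=get_calibration(name)
    if name=="wrist":
        T=np.eye(4);T[:3,:3]=np.array(st["ee_rot"]);T[:3,3]=st["position"]
        return np.array(c["mtx"]),c["k1"],T@np.array(c["tool_from_camera"])
    return np.array(c["mtx"]),c["k1"],np.array(c["cam_to_world"])
def ray(C,px):
    K,k1,T=C
    p=cv2.undistortPoints(np.array([[px]],float),K,np.array([k1,0,0,0,0.]))[0,0]
    d=T[:3,:3]@np.array([p[0],-p[1],-1]);return T[:3,3],d
def onz(C,px,z):
    o,d=ray(C,px);return o+d*(z-o[2])/d[2]
def proj(C,P):
    K,k1,T=C
    q=np.linalg.inv(T)@np.append(P,1);a=np.array([q[0],-q[1]])/-q[2]
    a=a*(1+k1*a@a);return K[:2,:2]@a+K[:2,2]
E
python3 - <<'E'
from h import *
s=r.state();print(s)
for n in("scene","top","wrist"):
    cv2.imwrite(f"pics/{n}0.png",get_image(n))
    print(n,get_calibration(n))
a=[cv2.imread(f"pics/{n}0.png") for n in("scene","top")]
E
```

```text
{'clock': 0.0, 'joints': array([60.86629362, 17.86156458,  0.80171301, 86.69252752, -0.25228202,
       75.58602011, -1.55901682]), 'qd': array([-0.11327032, -0.11564449, -0.00115709,  0.07306849,  0.00188607,
        0.02737725,  0.05572108]), 'joint_efforts': array([-6.58823728e-05, -3.79917240e+01,  1.45903607e-01, -2.30590671e+01,
        1.22762768e-02,  1.38170514e-02,  1.56578545e-05]), 'position': array([ 0.24719491, -0.49051418,  0.24120626]), 'ee_rot': array([[ 8.92992852e-01,  4.50069322e-01, -1.17111819e-03],
       [ 4.50070836e-01, -8.92990361e-01,  2.11161678e-03],
       [-9.54233237e-05, -2.41274483e-03, -9.99997085e-01]]), 'wrist_force': array([-0.11821585,  0.90765052,  0.50256269]), 'ft_torque': array([-0.03309131, -0.02868828, -0.05034916]), 'finger_gap': 1.005708935886432}
scene {'mtx': array([[406.71698875,   0.        , 323.95299734],
       [  0.        , 406.71698875, 199.20919087],
       [  0.        ,   0.        ,   1.        ]]), 'k1': -0.03766295768744038, 'cam_to_world': array([[-0.24118493, -0.63429479,  0.7345066 ,  1.23005947],
       [ 0.97026374,
[... 480 characters left out ...]
41,  0.0026068 ],
       [-0.01930381,  0.09614806,  0.99517984,  1.17193888],
       [ 0.        ,  0.        ,  0.        ,  1.        ]])}
wrist {'mtx': array([[300.044341  ,   0.        , 320.26090191],
       [  0.        , 300.044341  , 201.36550914],
       [  0.        ,   0.        ,   1.        ]]), 'k1': -0.02569230981889112, 'tool_from_camera': array([[ 1.44963603e-03,  9.60751663e-01,  2.77406095e-01,
         6.95271101e-02],
       [ 9.99998883e-01, -1.29188317e-03, -7.51445302e-04,
        -2.58225177e-04],
       [-3.63576059e-04,  2.77406874e-01, -9.60752462e-01,
        -1.31231158e-01],
       [ 0.00000000e+00,  0.00000000e+00,  0.00000000e+00,
         1.00000000e+00]])}
```

View pics/top0.png

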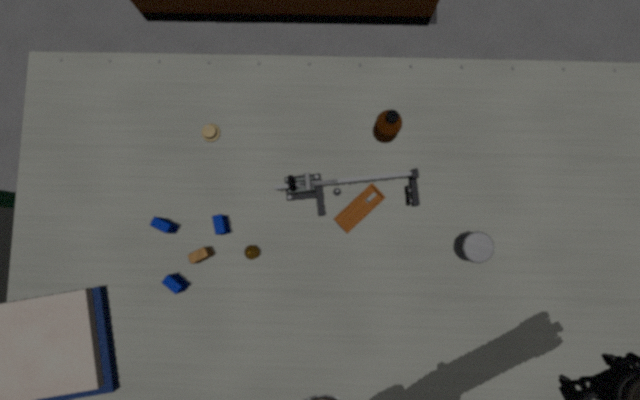

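View pics/scene0.png

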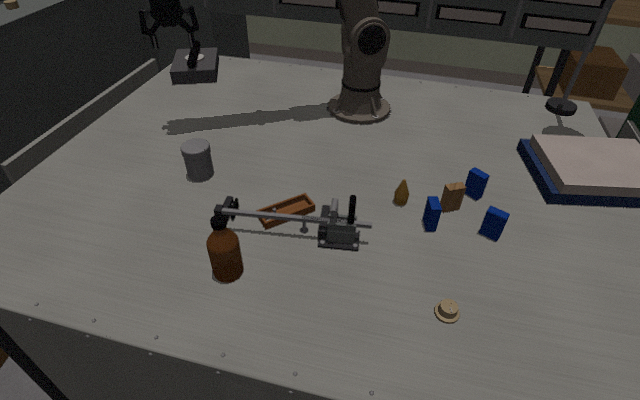

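The block candidates in the top view are tan (200,255), which matches the description, and three blue ones that are ruled out: (165,225), (221,224) and (175,284). The tray is at (359,208) with its free end at about (345,222). The clamp bar runs along row 180, with the grip at about (290,183) and the sliding jaw at (413,190). The bob is at (252,252), canister (478,247), bottle (388,125) and knob (210,132).

Run:
```python
from h import *
im=cv2.imread("pics/top0.png");g=np.clip(im.astype(float)*1.8,0,255).astype(np.uint8)
a=cv2.resize(g[155:245,270:430],(800,450),interpolation=cv2.INTER_CUBIC)
b=cv2.resize(g[200:300,140:280],(210,150),interpolation=cv2.INTER_CUBIC)
c=np.zeros((600,800,3),np.uint8);c[:450]=a;c[450:,:210]=b
s=cv2.imread("pics/scene0.png");s=np.clip(s.astype(float)*1.8,0,255).astype(np.uint8)
c[450:,210:510]=cv2.resize(s[160:250,370:550],(300,150));c[450:,510:]=cv2.resize(s[180:260,205:375],(290,150))
cv2.imwrite("pics/c1.png",c)
C=cam("top")
hsv=cv2.cvtColor(im,cv2.COLOR_BGR2HSV)
m=cv2.inRange(hsv,(5,100,60),(22,255,255))
for n,(u0,v0,u1,v1) in dict(tray=(325,175,395,240),block=(185,240,215,270)).items():
    mm=np.zeros_like(m);mm[v0:v1,u0:u1]=m[v0:v1,u0:u1]
    cs=max(cv2.findContours(mm,0,2)[0],key=cv2.contourArea)
    q=cv2.boxPoints(cv2.minAreaRect(cs));z=.022 if n=="tray" else .072
    print(n,q.round(1).tolist(),[onz(C,p,z)[:2].round(4).tolist() for p in q])
```

```text
tray [[333.3999938964844, 218.3000030517578], [371.29998779296875, 182.6999969482422], [384.70001220703125, 197.0], [346.79998779296875, 232.5]] [[0.5317, -0.0116], [0.6213, -0.1026], [0.5869, -0.1358], [0.4978, -0.0449]]
block [[187.60000610351562, 255.1999969482422], [204.8000030517578, 246.60000610351562], [209.1999969482422, 255.39999389648438], [192.0, 264.0]] [[0.4345, 0.3267], [0.4555, 0.2873], [0.4354, 0.276], [0.4145, 0.3153]]
```

View pics/c1.png

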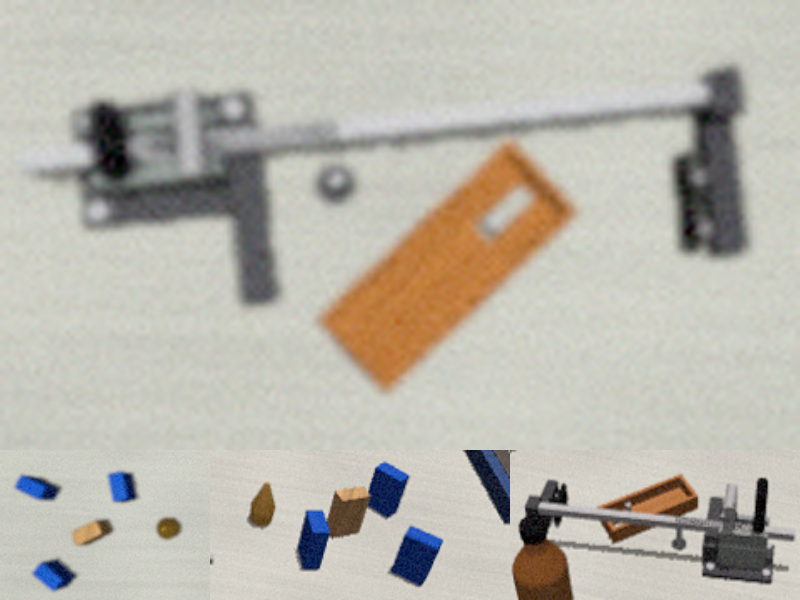

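The crop confirms the tan block. It also shows the anvil corners at top pixels (318.6,215.4) and (325.4,214.6), the stop pin at (337,191.6), the grip at (292,183) and the sliding jaw at (419,205). Next I fit the clamp frame.

```bash
cat >> h.py <<'E'
def fit2(L,W): # rigid 2D: W=R L+t
    L=np.array(L);W=np.array(W);lc,wc=L.mean(0),W.mean(0);a=L-lc;b=W-wc
    th=np.arctan2((a[:,0]*b[:,1]-a[:,1]*b[:,0]).sum(),(a*b).sum())
    R=np.array([[np.cos(th),-np.sin(th)],[np.sin(th),np.cos(th)]]);return th,R,wc-R@lc
E
python3 - <<'E'
from h import *
C=cam("top")
F=[((337,191.6),.03,(-35,20)),((318.6,215.4),.034,(18,76)),((325.4,214.6),.034,(0,76)),((292,183),.125,(70,0)),((308,181.4),.107,(18,0))]
W=np.array([onz(C,p,z)[:2] for p,z,l in F]);L=np.array([l for *_,l in F])/1000
# bar direction
a,b=onz(C,(338,181),.063),onz(C,(408,174.6),.063);print("bar ang",np.degrees(np.arctan2(*(a-b)[1::-1])))
th,R,t=fit2(L,W);print(np.degrees(th),t,((R@L.T).T+t-W).round(4).tolist())
th,R,t=fit2(L[:3],W[:3]);print(np.degrees(th),t)
inv=lambda p:(R.T@(p[:2]-t)*1000).round(1)
for n,p,z in (("bar",(338,181),.063),("bar",(408,174.6),.063),("jaw",(419,205),.034),("riser",(418,169),.064),("grip",(292,183),.125),("xbar",(308,181.4),.107),("piv",(368,200.6),.03),("bob",(252,252),.04),("bottle",(391,115),.15),("can",(478,247),.093)): print(n,onz(C,p,z).round(4),inv(onz(C,p,z)))
E
```

```text
bar ang 96.61925439940819
99.78845089432052 [0.61351475 0.02123342] [[0.0034, 0.0022], [-0.0015, 0.0016], [-0.0008, 0.0003], [-0.0015, 0.0061], [0.0005, -0.0102]]
97.13558944597352 [0.61383176 0.01728576]
bar [ 0.6182 -0.02    0.063 ] [-37.5   0.3]
bar [ 0.6373 -0.1852  0.063 ] [-203.8    1.8]
jaw [ 0.5682 -0.2171  0.034 ] [-226.9   74.4]
riser [ 0.6511 -0.2085  0.064 ] [-228.7   -8.9]
grip [0.6032 0.0841 0.125 ] [67.6  2.3]
xbar [0.6099 0.0492 0.107 ] [32.1 -0.1]
piv [ 0.5762 -0.0945  0.03  ] [-106.2   51.2]
bob [0.4452 0.1814 0.04  ] [183.8 147. ]
bottle [ 0.7566 -0.1321  0.15  ] [-165.9 -123.1]
can [ 0.4711 -0.3395  0.093 ] [-336.3  185.9]
```

Emit:
step_arm(
  deltas=[
    [0,0,0,0,0,-0.97],
    [0,0,0,0,0,-0.97],
    [0,0,0,0,0,-0.97],
    [0,0,0,0,0,-0.97],
    [0,0,0,0,0,-0.97],
    [0,0,0,0,0,-0.97],
    [0,0,0,0,0,-0.97],
    [0,0,0,0,0,-0.97],
    [0,0,0,0,0,-0.97],
    [0,0,0,0,0,-0.97],
    [0,0,0,0,0,-0.97],
    [0,0,0,0,0,-0.97],
  ],
  jaw=0,
)

```text
clock: 1.15
position: [0.2474, -0.4909, 0.2418]
ee_rot: [[-0.12, 0.993, -0.001], [0.993, 0.12, 0.001], [0.001, -0.0, -1.0]]
wrist_force: [0.2, -0.0, -0.2]
finger_gap: -0.002
```

Emit:
step_arm(
  deltas=[
    [0.07,0.047,0,0,0,0],
    [0.07,0.047,0,0,0,0],
    [0.07,0.047,0,0,0,0],
    [0.07,0.047,0,0,0,0],
    [0.07,0.047,0,0,0,0],
    [0.07,0.047,0,0,0,0],
    [0.07,0.047,0,0,0,0],
    [0.07,0.047,0,0,0,0],
    [0.07,0.047,0,0,0,0],
    [0.07,0.047,0,0,0,0],
    [0.07,0.047,0,0,0,0],
    [0.07,0.047,0,0,0,0],
  ],
)

```text
clock: 2.15
position: [0.4333, -0.13, 0.2422]
ee_rot: [[-0.114, 0.993, -0.0], [0.993, 0.114, -0.0], [-0.0, -0.0, -1.0]]
wrist_force: [0.6, -0.4, 0.2]
finger_gap: -0.001
```

```bash
cat >> h.py <<'E'
TH=np.radians(97.);RC=np.array([[np.cos(TH),-np.sin(TH)],[np.sin(TH),np.cos(TH)]]);TC=np.array([.6138,.0173])
def toc(p): return RC.T@(np.array(p)[:2]-TC)*1000
def tow(x,y): return RC@(np.array([x,y])/1000)+TC
def rel(w,z): # tool-axes shares to reach world xy w, height z
    s=r.state();d=np.append(w,z)-s["position"];R=np.array(s["ee_rot"])
    v=R.T@d;print("clk",round(s["clock"],2),"clamp",toc(s["position"]).round(1),"z",s["position"][2].round(4),"yawY",np.degrees(np.arctan2(R[1,1],R[0,1])).round(2),"share",(v/.4).round(3),"mm",np.linalg.norm(v)*1000//1,"F",s["wrist_force"].round(1),"gap",round(s["finger_gap"],3))
E
python3 - <<'E'
from h import *
rel(tow(-65,160),.06)
E
```

```text
clk 2.15 clamp [-124.2  197.1] z 0.2422 yawY 6.57 share [0.149 0.092 0.455] mm 195.0 F [ 0.6 -0.4  0.2] gap -0.001
```

Emit:
step_arm(
  deltas=[
    [0.05,0.031,0,0,0,0],
    [0.05,0.031,0,0,0,0],
    [0.049,0.03,0,0,0,0],
    [0,0,0,0,0,0],
  ],
)

```text
clock: 2.48
position: [0.4642, -0.0619, 0.2423]
ee_rot: [[-0.124, 0.992, 0.001], [0.992, 0.124, 0.004], [0.004, 0.002, -1.0]]
wrist_force: [0.9, 0.6, 0.6]
finger_gap: 0.002
```

Run:
```python
from h import *
s=r.state();im=get_image("wrist");C=cam("wrist",s)
im2=np.clip(im.astype(float)*1.8,0,255).astype(np.uint8)
for n,x,y,z in(("stop",-35,20,.03),("piv",-109,49,.03),("anvil",0,76,.034),("anvil2",18,76,.034),("grip",70,0,.125)):
    p=proj(C,np.append(tow(x,y),z));print(n,p.round(1));cv2.circle(im2,tuple(int(v) for v in p.round()),2,(255,0,255),-1)
cv2.imwrite("pics/w1.png",im2);np.save("s1.npy",s,allow_pickle=True)
rel(tow(-65,160),.02)
```

```text
stop [440.9 157. ]
piv [410.4 217.9]
anvil [395.4 125.4]
anvil2 [396.5 108.4]
grip [529.7  35.6]
clk 2.53 clamp [-63.2 159.4] z 0.2422 yawY 6.94 share [-0.005 -0.002  0.555] mm 222.0 F [ 0.3 -0.7 -0.4] gap 0.001
```

View pics/w1.png

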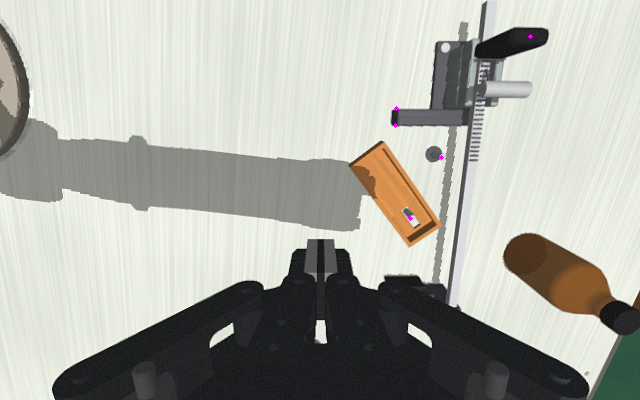

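The wrist view shows the tray's free end at about (366,155), the stop pin at (433,154) and the anvil end at (396,117). My clamp frame projects correctly onto these, apart from about 8 px at the stop pin. Next I lower the closed fingers beside the tray.

Emit:
step_arm(
  deltas=[
    [0,0,0.09,0,0,0],
    [0,0,0.09,0,0,0],
    [0,0,0.09,0,0,0],
    [0,0,0.09,0,0,0],
    [0,0,0.09,0,0,0],
    [0,0,0.06,0,0,0],
    [0,0,0.045,0,0,0],
    [0,0,0,0,0,0],
  ],
)

```text
clock: 3.2
position: [0.4584, -0.0693, 0.0165]
ee_rot: [[-0.113, 0.994, -0.009], [0.994, 0.113, 0.001], [0.002, -0.009, -1.0]]
wrist_force: [-0.6, 0.4, 0.2]
finger_gap: 0.003
```

Emit:
step_arm(
  deltas=[
    [0,0.03,0,0,0,0],
    [0,0.03,0,0,0,0],
    [0.005,0.02,0,0,0,0],
    [0.005,0.02,0,0,0,0],
    [0.008,0.02,0,0,0,0],
    [0.008,0.015,0,0,0,0],
    [0.008,0.015,0,0,0,0],
    [0,0,0,0,0,0],
  ],
)

```text
clock: 3.87
position: [0.5222, -0.0458, 0.0206]
ee_rot: [[-0.117, 0.993, 0.002], [0.993, 0.117, 0.001], [0.001, 0.002, -1.0]]
wrist_force: [-1.0, 0.3, -0.3]
finger_gap: -0.002
```

Run:
```python
from h import *
rel(tow(-40,90),.02)
s=r.state();im=get_image("wrist");C=cam("wrist",s)
cv2.imwrite("pics/w2.png",np.clip(im.astype(float)*1.6,0,255).astype(np.uint8))
```

```text
clk 3.87 clamp [-51.5  98.6] z 0.0206 yawY 6.71 share [0.029 0.021 0.002] mm 14.0 F [-1.   0.3 -0.3] gap -0.002
```

Emit:
step_arm(
  deltas=[
    [0.01,0.01,0,0,0,0],
    [0.01,0.01,0,0,0,0],
    [0,0,0,0,0,0],
    [0,0,0,0,0,0],
  ],
)

```text
clock: 4.25
position: [0.5284, -0.0382, 0.0204]
ee_rot: [[-0.116, 0.993, 0.001], [0.993, 0.116, 0.0], [0.0, 0.001, -1.0]]
wrist_force: [-0.7, -0.2, 0.4]
finger_gap: 0.001
```

Emit:
step_arm(
  deltas=[
    [0,0.005,0,0,0,0],
    [0,0,0,0,0,0],
    [0,0,0,0,0,0],
  ],
)

```text
clock: 4.5
position: [0.5298, -0.0386, 0.0202]
ee_rot: [[-0.115, 0.993, -0.0], [0.993, 0.115, 0.0], [0.0, -0.0, -1.0]]
wrist_force: [-1.1, 0.4, 0.4]
finger_gap: 0.002
```

Emit:
step_arm(
  deltas=[
    [0,0.005,0,0,0,0],
    [0,0,0,0,0,0],
    [0,0,0,0,0,0],
  ],
)

```text
clock: 4.75
position: [0.5317, -0.0383, 0.0202]
ee_rot: [[-0.115, 0.993, -0.0], [0.993, 0.115, 0.0], [0.0, -0.0, -1.0]]
wrist_force: [-2.0, -0.5, 0.4]
finger_gap: -0.004
```

Run:
```python
from h import *
rel(tow(-40,90),.02)
im=get_image("top");g=np.clip(im.astype(float)*1.8,0,255).astype(np.uint8)
cv2.imwrite("pics/t2.png",cv2.resize(g[155:245,270:430],(800,450),interpolation=cv2.INTER_CUBIC))
```

```text
clk 4.75 clamp [-45.2  88.3] z 0.0202 yawY 6.59 share [ 0.013 -0.004  0.   ] mm 5.0 F [-2.  -0.5  0.4] gap -0.004
```

View pics/t2.png

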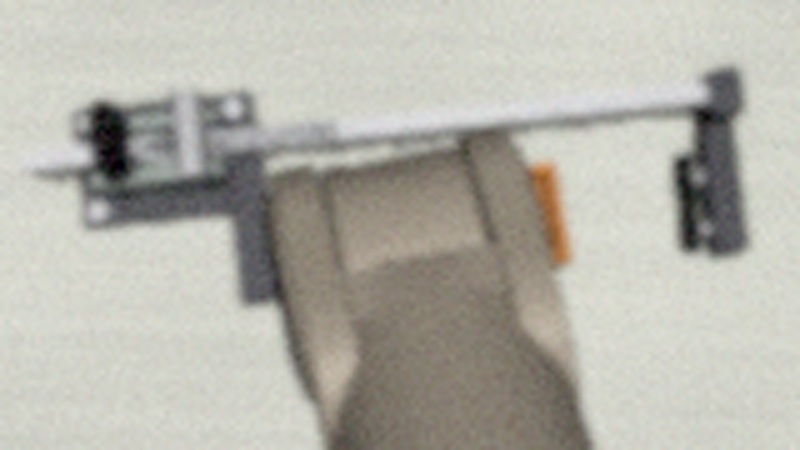

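The arm hides most of the tray in this view; only its pivot end at (550,215) shows, and it is almost in line. I keep pushing, guided by force.

Emit:
step_arm(
  deltas=[
    [0,0.005,0,0,0,0],
    [0,0,0,0,0,0],
    [0,0,0,0,0,0],
  ],
)

```text
clock: 5.05
position: [0.5342, -0.038, 0.0203]
ee_rot: [[-0.115, 0.993, 0.001], [0.993, 0.115, 0.0], [0.0, 0.001, -1.0]]
wrist_force: [-1.2, 0.9, -1.0]
finger_gap: 0.003
```

Emit:
step_arm(
  deltas=[
    [0,0.004,0,0,0,0],
    [0,0,0,0,0,0],
    [0,0,0,0,0,0],
  ],
)

```text
clock: 5.3
position: [0.5357, -0.0378, 0.0203]
ee_rot: [[-0.115, 0.993, 0.0], [0.993, 0.115, 0.0], [0.0, 0.0, -1.0]]
wrist_force: [-1.3, 0.2, 0.5]
finger_gap: 0.002
```

Emit:
step_arm(
  deltas=[
    [0,0.004,0,0,0,0],
    [0,0,0,0,0,0],
    [0,0,0,0,0,0],
  ],
)

```text
clock: 5.55
position: [0.536, -0.0378, 0.0201]
ee_rot: [[-0.115, 0.993, -0.002], [0.993, 0.115, -0.0], [-0.0, -0.002, -1.0]]
wrist_force: [-4.5, 0.8, 2.8]
finger_gap: -0.0
```

Emit:
step_arm(
  deltas=[
    [0,0.003,0,0,0,0],
    [0,0,0,0,0,0],
    [0,0,0,0,0,0],
  ],
)

```text
clock: 5.8
position: [0.536, -0.0379, 0.0199]
ee_rot: [[-0.115, 0.993, -0.005], [0.993, 0.115, -0.001], [-0.0, -0.005, -1.0]]
wrist_force: [-6.5, 0.6, 4.1]
finger_gap: 0.002
```

Run:
```python
from h import *
rel(tow(-40,90),.02)
im=get_image("wrist");cv2.imwrite("pics/w3.png",np.clip(im.astype(float)*1.6,0,255).astype(np.uint8))
```

```text
clk 5.8 clamp [-45.3  83.9] z 0.0199 yawY 6.58 share [ 0.013 -0.015 -0.   ] mm 8.0 F [-6.5  0.6  4.1] gap 0.002
```

View pics/w3.png

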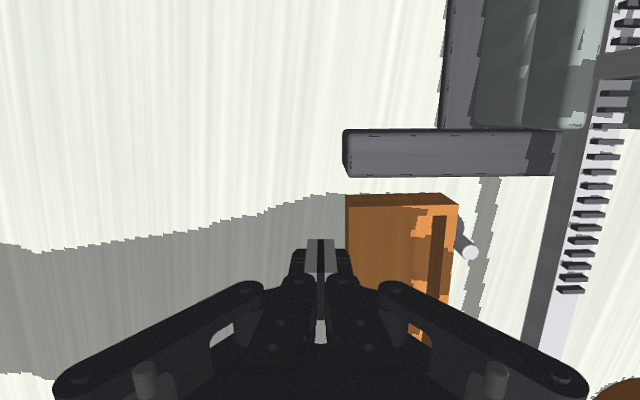

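The tray side sits against the stop pin at (462,240). The force rose to 6.5 N with no further motion, so the tray is in line. I back off, lift and look.

Emit:
step_arm(
  deltas=[
    [0,-0.03,0,0,0,0],
    [0,-0.06,0,0,0,0],
    [0,-0.03,-0.06,0,0,0],
    [0,0,-0.09,0,0,0],
    [0,0,-0.09,0,0,0],
    [0,0,-0.09,0,0,0],
    [0,0,-0.09,0,0,0],
    [0,0,0,0,0,-0.95],
    [0,0,0,0,0,-0.95],
    [0,0,0,0,0,-0.95],
    [0,0,0,0,0,-0.9],
  ],
  jaw=0,
)

```text
clock: 6.77
position: [0.4924, -0.0436, 0.1893]
ee_rot: [[-0.49, 0.872, 0.005], [0.872, 0.49, -0.001], [-0.003, 0.004, -1.0]]
wrist_force: [-1.0, 0.4, -0.0]
finger_gap: 0.004
```

Run:
```python
from h import *
rel(np.array([.435,.3013]),.16)
```

```text
clk 6.77 clamp [-45.6 127.9] z 0.1893 yawY 29.34 share [0.822 0.297 0.072] mm 350.0 F [-1.   0.4 -0. ] gap 0.004
```

Emit:
step_arm(
  deltas=[
    [0.075,0.027,0,0,0,0],
    [0.075,0.027,0,0,0,0],
    [0.075,0.027,0,0,0,0],
    [0.075,0.027,0,0,0,0],
    [0.075,0.027,0,0,0,0],
    [0.075,0.027,0,0,0,0],
    [0.075,0.027,0,0,0,0],
    [0.075,0.027,0,0,0,0],
    [0.075,0.027,0,0,0,0],
    [0.075,0.027,0,0,0,0],
    [0.07,0.027,0,0,0,0],
    [0,0,0,0,0,0],
  ],
  jaw=0.65,
)

```text
clock: 7.77
position: [0.4328, 0.3103, 0.1896]
ee_rot: [[-0.495, 0.869, 0.002], [0.869, 0.495, 0.01], [0.008, 0.007, -1.0]]
wrist_force: [-0.7, 1.7, 0.2]
finger_gap: 0.649
```

Run:
```python
from h import *
s=r.state();im=get_image("wrist");C=cam("wrist",s)
rel(np.array([.435,.3013]),.06)
hsv=cv2.cvtColor(im,cv2.COLOR_BGR2HSV)
m=cv2.inRange(hsv,(5,60,60),(25,255,255))
g=np.clip(im.astype(float)*1.4,0,255).astype(np.uint8)
for c in cv2.findContours(m,0,2)[0]:
    if cv2.contourArea(c)>300:
        q=cv2.boxPoints(cv2.minAreaRect(c));print(q.round().tolist())
for z in(0,.072):
  for sx,sy in((1,1),(1,-1),(-1,-1),(-1,1)):
    u=np.array([.872,.49]);v=np.array([-.49,.872]);p=proj(C,np.append(np.array([.435,.3013])+sx*.012*u+sy*.0225*v,z));print(z,p.round());cv2.circle(g,tuple(int(a) for a in p.round()),2,(255,0,255) if z else (0,255,0),-1)
cv2.imwrite("pics/w4.png",g)
```

```text
clk 7.82 clamp [309.1 143.2] z 0.1892 yawY 29.51 share [-0.014 -0.006  0.323] mm 129.0 F [-0.6 -0.1  1.5] gap 0.648
[[513.0, 309.0], [533.0, 284.0], [565.0, 310.0], [546.0, 334.0]]
[[256.0, 315.0], [268.0, 271.0], [294.0, 278.0], [282.0, 322.0]]
[[307.0, 184.0], [333.0, 184.0], [333.0, 232.0], [307.0, 232.0]]
0 [329. 171.]
0 [328. 211.]
0 [307. 211.]
0 [307. 171.]
0.072 [332. 186.]
0.072 [331. 235.]
0.072 [304. 235.]
0.072 [303. 186.]
```

View pics/w4.png

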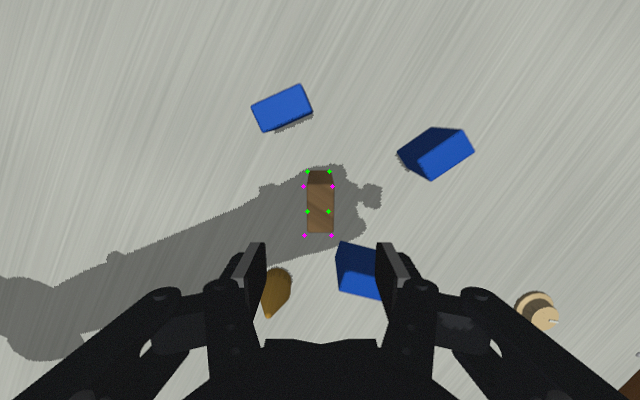

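The block's top face spans cols 307–333, rows 184–232, square to the jaws and within 2 mm of my estimate. The blue block at (360,270) and the bob at (275,290) are clear of the finger path. I descend and grasp.

Emit:
step_arm(
  deltas=[
    [-0.009,-0.002,0.06,0,0,0],
    [0,0,0.07,0,0,0],
    [0,0,0.07,0,0,0],
    [0,0,0.06,0,0,0],
    [0,0,0.05,0,0,0],
    [0,0,0.043,0,0,0],
    [0,0,0,0,0,0],
    [0,0,0,0,0,0],
  ],
)

```text
clock: 8.48
position: [0.4367, 0.2966, 0.0467]
ee_rot: [[-0.485, 0.875, -0.0], [0.875, 0.485, -0.001], [-0.001, -0.0, -1.0]]
wrist_force: [-0.7, 0.2, 0.1]
finger_gap: 0.646
```

Emit:
step_arm(
  deltas=[
    [0,0,0,0,0,0],
    [0,0,0,0,0,0],
    [0,0,0,0,0,0],
    [0,0,0,0,0,0],
    [0,0,0,0,0,0],
    [0,0,0,0,0,0],
    [0,0,0,0,0,0],
    [0,0,0,0,0,0],
  ],
  jaw=0,
)

```text
clock: 9.15
position: [0.4372, 0.2985, 0.0486]
ee_rot: [[-0.486, 0.874, 0.003], [0.874, 0.486, 0.001], [-0.0, 0.003, -1.0]]
wrist_force: [1.1, -0.7, 6.2]
finger_gap: 0.269
```

Emit:
step_arm(
  deltas=[
    [0,0,-0.06,0,0,0],
    [0,0,-0.09,0,0,0],
    [0,0,-0.09,0,0,0],
    [0,0,-0.08,0,0,0],
    [0,0,-0.05,0,0,0],
    [0,0,0,0,0,0],
  ],
)

```text
clock: 9.65
position: [0.4379, 0.3002, 0.2001]
ee_rot: [[-0.486, 0.874, 0.008], [0.874, 0.486, 0.005], [0.001, 0.01, -1.0]]
wrist_force: [-0.9, 0.2, -0.2]
finger_gap: 0.27
```

Emit:
step_arm(
  deltas=[
    [0,0,0,0,0,-0.944],
    [0,0,0,0,0,-0.944],
    [0,0,0,0,0,-0.944],
    [0,0,0,0,0,-0.944],
    [0,0,0,0,0,-0.944],
    [0,0,0,0,0,-0.944],
    [0,0,0,0,0,-0.944],
    [0,0,0,0,0,-0.944],
    [0,0,0,0,0,-0.944],
    [0,0,0,0,0,-0.944],
    [0,0,0,0,0,-0.944],
    [0,0,0,0,0,-0.944],
  ],
)

```text
clock: 10.65
position: [0.4352, 0.297, 0.1936]
ee_rot: [[-0.992, -0.128, -0.002], [-0.128, 0.992, -0.002], [0.002, -0.001, -1.0]]
wrist_force: [-0.1, 0.9, -0.5]
finger_gap: 0.273
```

Run:
```python
from h import *
im=get_image("top");g=np.clip(im.astype(float)*1.8,0,255).astype(np.uint8)
w=get_image("wrist")
c=np.zeros((600,800,3),np.uint8)
c[:400]=cv2.resize(g[160:240,270:430],(800,400),interpolation=cv2.INTER_CUBIC)
c[400:,:320]=cv2.resize(w,(320,200));cv2.imwrite("pics/t3.png",c)
C=cam("top")
m=cv2.inRange(cv2.cvtColor(im,cv2.COLOR_BGR2HSV),(5,100,60),(22,255,255));m[:,:325]=0;m[:,400:]=0;m[:170]=0;m[245:]=0
q=cv2.boxPoints(cv2.minAreaRect(max(cv2.findContours(m,0,2)[0],key=cv2.contourArea)))
print([toc(onz(C,p,.022)).round(1).tolist() for p in q])
rel(tow(-171,49),.2)
```

```text
[[-14.8, 22.5], [-142.8, 21.5], [-142.6, 70.7], [-15.0, 71.7]]
clk 10.75 clamp [299.5 143.2] z 0.1936 yawY 97.07 share [-0.234 -1.176 -0.016] mm 479.0 F [-0.1 -0.8 -0.5] gap 0.271
```

View pics/t3.png

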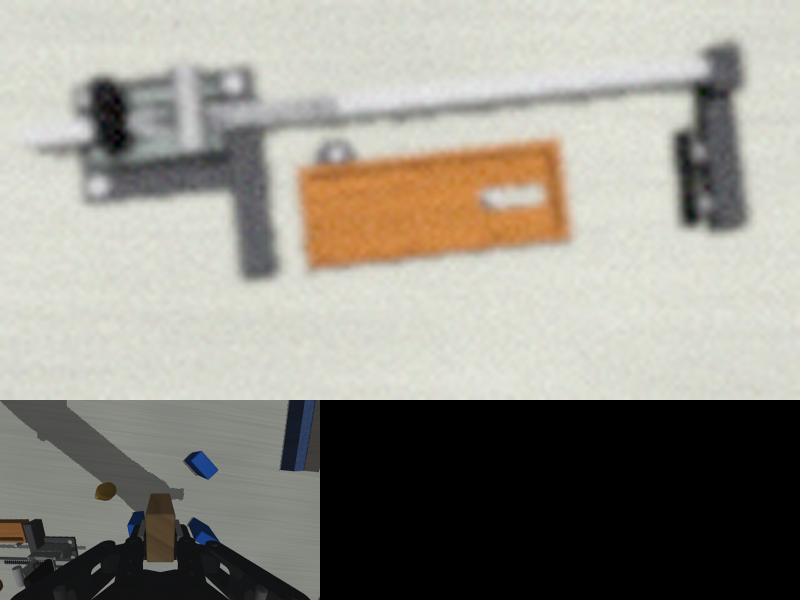

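The tray is in line: its bottom-left edge reaches (310,268), the stop pin touches at (337,150), and the gap to the pad at (690,180) is about 56 mm. The block is held upright in the jaws. I carry it over the gap.

Emit:
step_arm(
  deltas=[
    [-0.01,-0.05,0,0,0,0],
    [-0.02,-0.09,0,0,0,0],
    [-0.02,-0.09,0,0,0,0],
    [-0.02,-0.09,0,0,0,0],
    [-0.02,-0.09,0,0,0,0],
    [-0.02,-0.09,0,0,0,0],
    [-0.02,-0.09,0,0,0,0],
    [-0.02,-0.09,0,0,0,0],
    [-0.02,-0.09,0,0,0,0],
    [-0.02,-0.09,0,0,0,0],
    [-0.02,-0.09,0,0,0,0],
    [-0.02,-0.09,0,0,0,0],
  ],
)

```text
clock: 11.75
position: [0.5781, -0.1058, 0.1942]
ee_rot: [[-0.993, -0.12, -0.002], [-0.12, 0.993, -0.0], [0.002, -0.0, -1.0]]
wrist_force: [0.8, 0.8, -1.3]
finger_gap: 0.273
```

Emit:
step_arm(
  deltas=[
    [-0.02,-0.09,0,0,0,0],
    [0,-0.04,0,0,0,0],
    [0,0,0,0,0,0],
    [0,0,0,0,0,0],
  ],
)

```text
clock: 12.08
position: [0.592, -0.1557, 0.1936]
ee_rot: [[-0.993, -0.118, -0.002], [-0.118, 0.993, 0.001], [0.002, 0.001, -1.0]]
wrist_force: [0.6, 1.2, -0.8]
finger_gap: 0.272
```

Run:
```python
from h import *
rel(tow(-171,43),.0486)
s=r.state();C=cam("wrist",s);im=get_image("wrist")
g=np.clip(im.astype(float)*1.5,0,255).astype(np.uint8)
for x,y,z in((-171,49,0),(-144,74,.022),(-144,24,.022),(-199,73,.032),(-199,25,.032)):
    p=proj(C,np.append(tow(x,y),z));cv2.circle(g,tuple(int(a) for a in p.round()),3,(255,0,255),-1)
cv2.imwrite("pics/w5.png",g)
```

```text
clk 12.08 clamp [-169.1   42.7] z 0.1936 yawY 96.77 share [-0.    -0.005  0.363] mm 145.0 F [ 0.6  1.2 -0.8] gap 0.272
```

View pics/w5.png

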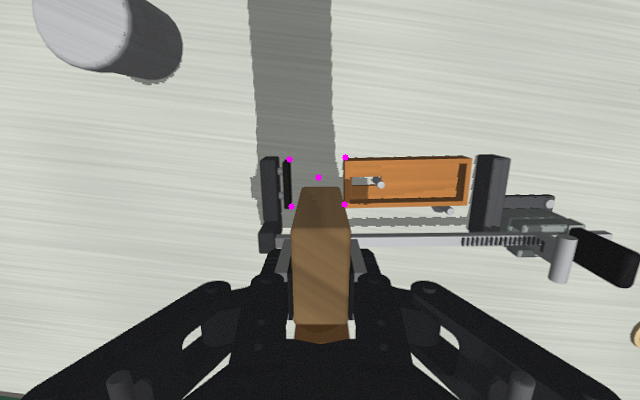

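The frame matches: the tray end is at (345,180), the pad face at (290,183) and the gap centre at (318,178). I lower the block and release it.

Emit:
step_arm(
  deltas=[
    [0,-0.003,0.05,0,0,0],
    [0,0,0.07,0,0,0],
    [0,0,0.07,0,0,0],
    [0,0,0.06,0,0,0],
    [0,0,0.04,0,0,0],
    [0,0,0.03,0,0,0],
    [0,0,0.02,0,0,0],
    [0,0,0.01,0,0,0],
    [0,0,0.007,0,0,0],
    [0,0,0,0,0,0],
    [0,0,0,0,0,0],
  ],
)

```text
clock: 13.05
position: [0.5936, -0.1555, 0.0533]
ee_rot: [[-0.992, -0.123, 0.002], [-0.123, 0.992, -0.0], [-0.002, -0.0, -1.0]]
wrist_force: [-0.4, 0.3, -0.3]
finger_gap: 0.272
```

Emit:
step_arm(
  deltas=[
    [0,0,0.005,0,0,0],
    [0,0,0.004,0,0,0],
    [0,0,0,0,0,0],
    [0,0,0,0,0,0],
  ],
)

```text
clock: 13.38
position: [0.5928, -0.1557, 0.0488]
ee_rot: [[-0.992, -0.123, 0.0], [-0.123, 0.992, -0.0], [-0.0, -0.0, -1.0]]
wrist_force: [0.4, -0.2, -0.7]
finger_gap: 0.274
```

Emit:
step_arm(
  deltas=[
    [0,0,0,0,0,0],
    [0,0,0,0,0,0],
    [0,0,0,0,0,0],
    [0,0,0,0,0,0],
  ],
  jaw=0.55,
)

```text
clock: 13.72
position: [0.593, -0.1556, 0.0489]
ee_rot: [[-0.992, -0.123, 0.0], [-0.123, 0.992, -0.0], [-0.0, -0.0, -1.0]]
wrist_force: [0.6, -0.0, 0.1]
finger_gap: 0.543
```

Emit:
step_arm(
  deltas=[
    [0,0,-0.02,0,0,0],
    [0,0,-0.04,0,0,0],
    [0,0,-0.08,0,0,0],
    [0,0,-0.09,0,0,0],
    [0,0,-0.09,0,0,0],
    [0,0,-0.06,0,0,0],
    [0,0,0,0,0,0],
    [0,0,0,0,0,0],
  ],
)

```text
clock: 14.38
position: [0.594, -0.1553, 0.2033]
ee_rot: [[-0.992, -0.123, 0.004], [-0.123, 0.992, -0.001], [-0.004, -0.002, -1.0]]
wrist_force: [0.0, -0.5, -0.4]
finger_gap: 0.552
```

Run:
```python
from h import *
rel(tow(60,0),.2)
s=r.state();C=cam("wrist",s);im=get_image("wrist")
g=np.clip(im.astype(float)*1.5,0,255).astype(np.uint8)
cv2.imwrite("pics/w6.png",g)
```

```text
clk 14.38 clamp [-168.9   40.6] z 0.2033 yawY 97.07 share [-0.102  0.572  0.008] mm 232.0 F [ 0.  -0.5 -0.4] gap 0.552
```

View pics/w6.png

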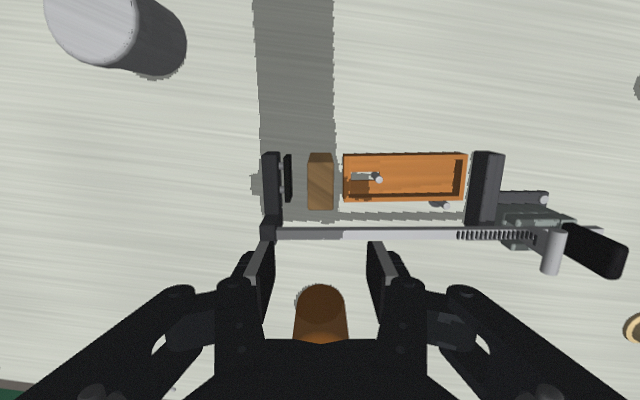

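The block stands upright at (320,180), parallel between the pad (288,178) and the tray end (343,177). Next I go above the squeeze point.

Emit:
step_arm(
  deltas=[
    [-0.014,0.06,0,0,0,0],
    [-0.014,0.085,0,0,0,0],
    [-0.014,0.085,0,0,0,0],
    [-0.014,0.085,0,0,0,0],
    [-0.014,0.085,0,0,0,0],
    [-0.014,0.085,0,0,0,0],
    [-0.018,0.085,0,0,0,0],
    [0,0,0,0,0,0],
    [0,0,0,0,0,0],
  ],
  jaw=1,
)

```text
clock: 15.18
position: [0.6035, 0.0793, 0.1991]
ee_rot: [[-0.992, -0.13, -0.003], [-0.13, 0.992, 0.001], [0.003, 0.001, -1.0]]
wrist_force: [0.0, -0.2, -0.6]
finger_gap: 1.003
```

Run:
```python
from h import *
rel(tow(60,0),.09)
s=r.state();C=cam("wrist",s);im=get_image("wrist")
g=np.clip(im.astype(float)*1.5,0,255).astype(np.uint8)
for x,y,z in((77,16,.125),(77,-16,.125),(63,16,.125),(63,-16,.125),(25,20,.1),(25,-20,.1),(39,20,.1),(39,-20,.1)):
    p=proj(C,np.append(tow(x,y),z));cv2.circle(g,tuple(int(a) for a in p.round()),2,(255,0,255),-1)
cv2.imwrite("pics/w7.png",g)
```

```text
clk 15.18 clamp [62.7  2.6] z 0.1991 yawY 97.46 share [-0.007 -0.007  0.273] mm 109.0 F [ 0.  -0.2 -0.6] gap 1.003
```

View pics/w7.png

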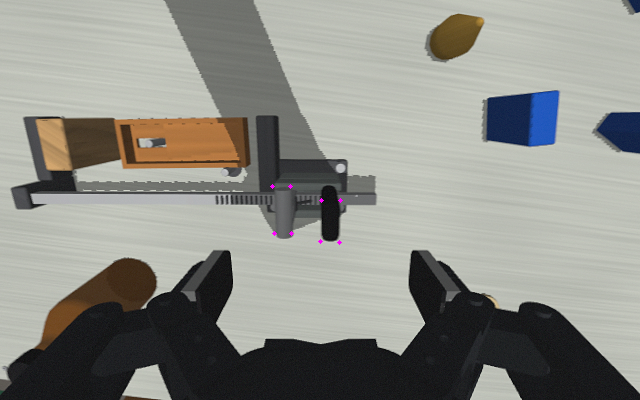

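The frame agrees here too: grip at cols 321–340, crossbar at about (285,212) within 3 px, both between the open fingers. I descend.

Emit:
step_arm(
  deltas=[
    [-0.007,-0.006,0.03,0,0,0],
    [0,0,0.06,0,0,0],
    [0,0,0.06,0,0,0],
    [0,0,0.05,0,0,0],
    [0,0,0.04,0,0,0],
    [0,0,0.02,0,0,0],
    [0,0,0.01,0,0,0],
    [0,0,0,0,0,0],
    [0,0,0,0,0,0],
  ],
)

```text
clock: 15.98
position: [0.609, 0.073, 0.0931]
ee_rot: [[-0.993, -0.122, 0.001], [-0.122, 0.993, 0.0], [-0.001, 0.0, -1.0]]
wrist_force: [0.0, 1.7, 0.1]
finger_gap: 1.001
```

Run:
```python
from h import *
rel(tow(60,0),.09)
```

```text
clk 15.98 clamp [55.9 -2. ] z 0.0931 yawY 96.99 share [0.005 0.01  0.008] mm 5.0 F [0.  1.7 0.1] gap 1.001
```

Emit:
step_arm(
  deltas=[
    [0.003,0.005,0.004,0,0,0],
    [0,0.005,0,0,0,0],
    [0,0,0,0,0,0],
    [0,0,0,0,0,0],
  ],
)

```text
clock: 16.32
position: [0.6069, 0.078, 0.0918]
ee_rot: [[-0.992, -0.124, 0.001], [-0.124, 0.992, 0.0], [-0.001, 0.0, -1.0]]
wrist_force: [-0.2, -0.5, -0.5]
finger_gap: 1.002
```

Emit:
step_arm(
  deltas=[
    [0,0,0,0,0,0],
    [0,0,0,0,0,0],
    [0,0,0,0,0,0],
    [0,0,0,0,0,0],
    [0,0,0,0,0,0],
    [0,0,0,0,0,0],
    [0,0,0,0,0,0],
    [0,0,0,0,0,0],
  ],
  jaw=0,
)

```text
clock: 16.98
position: [0.6073, 0.0794, 0.0932]
ee_rot: [[-0.992, -0.123, 0.002], [-0.123, 0.992, 0.003], [-0.002, 0.003, -1.0]]
wrist_force: [-1.9, 0.4, 8.2]
finger_gap: 0.354
```

Run:
```python
from h import *
rel(tow(60,0),.09)
```

```text
clk 16.98 clamp [62.5 -1.1] z 0.0932 yawY 97.06 share [ 0.003 -0.006  0.008] mm 4.0 F [-1.9  0.4  8.2] gap 0.354
```

Emit:
step_arm(
  deltas=[
    [0,0,0,0,0,0],
    [0,0,0,0,0,0],
    [0,0,0,0,0,0],
    [0,0,0,0,0,0],
    [0,0,0,0,0,0],
    [0,0,0,0,0,0],
    [0,0,0,0,0,0],
  ],
  jaw=1,
)

```text
clock: 17.57
position: [0.6064, 0.0785, 0.0911]
ee_rot: [[-0.992, -0.124, -0.0], [-0.124, 0.992, 0.001], [0.0, 0.001, -1.0]]
wrist_force: [-0.6, 0.1, 0.3]
finger_gap: 0.998
```

```bash
cat >> h.py <<'E'
def jawx(im):
    C=cam("top");g=cv2.GaussianBlur(cv2.cvtColor(im,cv2.COLOR_BGR2GRAY),(0,0),.7).astype(float)
    o=[]
    for y in (55,60,65,70): # far (-x) edge of jaw plate, z .034
        xs=np.arange(-260,-100,.5);v=[]
        for x in xs:
            p=proj(C,np.append(tow(x,y),.034)).astype(np.float32);v.append(cv2.getRectSubPix(g.astype(np.float32),(1,1),(float(p[0]),float(p[1])))[0,0])
        v=np.array(v);t=(np.median(v[:20])+v[20:110].min())/2;o.append(xs[np.argmax(v<t)])
    return np.round(o,1)
E
python3 - <<'E'
from h import *
print("start",jawx(cv2.imread("pics/top0.png")));im=get_image("top");print(jawx(im));rel(tow(60,0),.09)
E
```

```text
start [-227.  -227.5 -227.5 -226.5]
[-219.5 -219.5 -219.5 -219.5]
clk 17.62 clamp [61.4 -0.2] z 0.0911 yawY 97.11 share [ 0.    -0.004  0.003] mm 1.0 F [-0.1  1.3  0.2] gap 1.001
```

One pull and release advanced the jaw by about 8 mm. I repeat.

Emit:
step_arm(
  deltas=[
    [0,0,0,0,0,0],
    [0,0,0,0,0,0],
    [0,0,0,0,0,0],
    [0,0,0,0,0,0],
    [0,0,0,0,0,0],
    [0,0,0,0,0,0],
    [0,0,0,0,0,0],
    [0,0,0,0,0,0],
  ],
  jaw=0,
)

```text
clock: 18.28
position: [0.6073, 0.0794, 0.0935]
ee_rot: [[-0.992, -0.123, 0.002], [-0.123, 0.992, 0.003], [-0.003, 0.002, -1.0]]
wrist_force: [-2.1, 0.6, 8.7]
finger_gap: 0.354
```

Emit:
step_arm(
  deltas=[
    [0,0,0,0,0,0],
    [0,0,0,0,0,0],
    [0,0,0,0,0,0],
    [0,0,0,0,0,0],
    [0,0,0,0,0,0],
    [0,0,0,0,0,0],
    [0,0,0,0,0,0],
    [0,0,0,0,0,0],
  ],
  jaw=1,
)

```text
clock: 18.95
position: [0.6065, 0.0781, 0.0911]
ee_rot: [[-0.992, -0.124, -0.0], [-0.124, 0.992, 0.001], [0.0, 0.001, -1.0]]
wrist_force: [0.5, 0.3, 0.7]
finger_gap: 0.999
```

Emit:
step_arm(
  deltas=[
    [0,0,0,0,0,0],
    [0,0,0,0,0,0],
    [0,0,0,0,0,0],
    [0,0,0,0,0,0],
    [0,0,0,0,0,0],
    [0,0,0,0,0,0],
    [0,0,0,0,0,0],
    [0,0,0,0,0,0],
  ],
  jaw=0,
)

```text
clock: 19.62
position: [0.6073, 0.0795, 0.0935]
ee_rot: [[-0.992, -0.123, 0.002], [-0.123, 0.992, 0.003], [-0.003, 0.002, -1.0]]
wrist_force: [-1.3, -0.0, 8.8]
finger_gap: 0.355
```

Emit:
step_arm(
  deltas=[
    [0,0,0,0,0,0],
    [0,0,0,0,0,0],
    [0,0,0,0,0,0],
    [0,0,0,0,0,0],
    [0,0,0,0,0,0],
    [0,0,0,0,0,0],
    [0,0,0,0,0,0],
    [0,0,0,0,0,0],
  ],
  jaw=1,
)

```text
clock: 20.28
position: [0.6065, 0.0782, 0.0911]
ee_rot: [[-0.992, -0.124, -0.0], [-0.124, 0.992, 0.001], [0.0, 0.001, -1.0]]
wrist_force: [0.0, 0.2, -0.3]
finger_gap: 0.997
```

Run:
```python
from h import *
im=get_image("top");print(jawx(im));rel(tow(60,0),.09)
g=np.clip(im.astype(float)*1.8,0,255).astype(np.uint8)
c=np.zeros((600,800,3),np.uint8);c[:300]=cv2.resize(g[155:215,270:430],(800,300),interpolation=cv2.INTER_CUBIC)
s=np.clip(get_image("scene").astype(float)*1.8,0,255).astype(np.uint8);c[300:,:600]=cv2.resize(s[160:260,190:390],(600,300),interpolation=cv2.INTER_CUBIC)
cv2.imwrite("pics/t4.png",c)
```

```text
[-206.5 -206.5 -206.  -206.5]
clk 20.33 clamp [61.1 -0.3] z 0.0911 yawY 97.09 share [ 0.001 -0.003  0.003] mm 1.0 F [ 0.3 -0.4 -0.4] gap 1.0
```

View pics/t4.png

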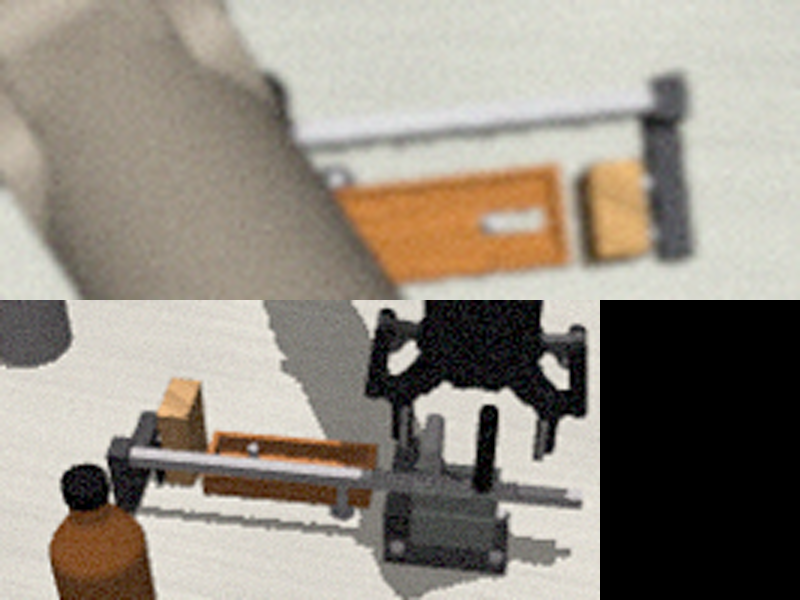

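The block stands upright against the pad, with the tray in line and about 12 mm between them. I keep squeezing.

Emit:
step_arm(
  deltas=[
    [0,0,0,0,0,0],
    [0,0,0,0,0,0],
    [0,0,0,0,0,0],
    [0,0,0,0,0,0],
    [0,0,0,0,0,0],
    [0,0,0,0,0,0],
    [0,0,0,0,0,0],
    [0,0,0,0,0,0],
  ],
  jaw=0,
)

```text
clock: 21.05
position: [0.6073, 0.0795, 0.0935]
ee_rot: [[-0.992, -0.123, 0.002], [-0.123, 0.992, 0.003], [-0.003, 0.002, -1.0]]
wrist_force: [-2.3, 0.5, 8.4]
finger_gap: 0.356
```

Emit:
step_arm(
  deltas=[
    [0,0,0,0,0,0],
    [0,0,0,0,0,0],
    [0,0,0,0,0,0],
    [0,0,0,0,0,0],
    [0,0,0,0,0,0],
    [0,0,0,0,0,0],
    [0,0,0,0,0,0],
    [0,0,0,0,0,0],
  ],
  jaw=1,
)

```text
clock: 21.72
position: [0.6065, 0.0782, 0.0911]
ee_rot: [[-0.992, -0.124, -0.0], [-0.124, 0.992, 0.001], [0.0, 0.001, -1.0]]
wrist_force: [0.0, -0.5, -0.8]
finger_gap: 0.996
```

Emit:
step_arm(
  deltas=[
    [0,0,0,0,0,0],
    [0,0,0,0,0,0],
    [0,0,0,0,0,0],
    [0,0,0,0,0,0],
    [0,0,0,0,0,0],
    [0,0,0,0,0,0],
    [0,0,0,0,0,0],
    [0,0,0,0,0,0],
  ],
  jaw=0,
)

```text
clock: 22.38
position: [0.6073, 0.0794, 0.0936]
ee_rot: [[-0.992, -0.123, 0.002], [-0.123, 0.992, 0.002], [-0.003, 0.002, -1.0]]
wrist_force: [-1.9, 0.8, 8.9]
finger_gap: 0.355
```

Emit:
step_arm(
  deltas=[
    [0,0,0,0,0,0],
    [0,0,0,0,0,0],
    [0,0,0,0,0,0],
    [0,0,0,0,0,0],
    [0,0,0,0,0,0],
    [0,0,0,0,0,0],
    [0,0,0,0,0,0],
    [0,0,0,0,0,0],
  ],
  jaw=1,
)

```text
clock: 23.05
position: [0.6066, 0.0782, 0.0911]
ee_rot: [[-0.992, -0.124, -0.0], [-0.124, 0.992, 0.001], [-0.0, 0.001, -1.0]]
wrist_force: [0.3, -0.5, 0.5]
finger_gap: 1.002
```

Run:
```python
from h import *
im=get_image("top");print(jawx(im));rel(tow(60,0),.09)
```

```text
[-260. -254. -260. -260.]
clk 23.1 clamp [61.1 -0.2] z 0.0911 yawY 97.09 share [ 0.001 -0.003  0.003] mm 1.0 F [-0.2  0.2  0.2] gap 0.999
```

Emit:
step_arm(
  deltas=[
    [0,0,0,0,0,0],
    [0,0,0,0,0,0],
    [0,0,0,0,0,0],
    [0,0,0,0,0,0],
    [0,0,0,0,0,0],
    [0,0,0,0,0,0],
    [0,0,0,0,0,0],
    [0,0,0,0,0,0],
  ],
  jaw=0,
)

```text
clock: 23.77
position: [0.6073, 0.0795, 0.0936]
ee_rot: [[-0.992, -0.123, 0.002], [-0.123, 0.992, 0.003], [-0.003, 0.002, -1.0]]
wrist_force: [-2.6, 1.1, 8.9]
finger_gap: 0.354
```

Emit:
step_arm(
  deltas=[
    [0,0,0,0,0,0],
    [0,0,0,0,0,0],
    [0,0,0,0,0,0],
    [0,0,0,0,0,0],
    [0,0,0,0,0,0],
    [0,0,0,0,0,0],
    [0,0,0,0,0,0],
    [0,0,0,0,0,0],
  ],
  jaw=1,
)

```text
clock: 24.43
position: [0.6065, 0.0781, 0.0911]
ee_rot: [[-0.992, -0.124, -0.0], [-0.124, 0.992, 0.001], [0.0, 0.001, -1.0]]
wrist_force: [-0.5, -0.3, -0.6]
finger_gap: 0.998
```

Run:
```python
from h import *
im=get_image("top");print(jawx(im));rel(tow(60,0),.09)
```

```text
[-254.  -260.  -260.  -224.5]
clk 24.48 clamp [61.1 -0.3] z 0.0911 yawY 97.09 share [ 0.001 -0.003  0.003] mm 1.0 F [0.4 0.9 0.2] gap 1.001
```

```bash
sed -i 's/v\[20:110\]/v[20:180]/' h.py
cat > m.py <<'E'
from h import *
import sys
im=get_image("top");cv2.imwrite(f"pics/n{sys.argv[1]}.png",im);print("jaw",jawx(im))
C=cam("top");hsv=cv2.cvtColor(im,cv2.COLOR_BGR2HSV)
# tray / block colour runs along clamp y=65, z=.022
for y,z in((66,.022),(52,.072)):
    print(y,z,[(x,*hsv[tuple(int(round(a)) for a in proj(C,np.append(tow(x,y),z))[::-1])].tolist()) for x in range(-215,-100,5)])
rel(tow(60,0),.09)
E
python3 m.py 6
```

```text
jaw [-175.  -175.5 -175.5 -175.5]
66 0.022 [(-215, 38, 8, 121), (-210, 40, 12, 123), (-205, 34, 15, 121), (-200, 30, 10, 124), (-195, 30, 13, 119), (-190, 30, 13, 121), (-185, 26, 15, 121), (-180, 45, 10, 102), (-175, 80, 13, 59), (-170, 120, 14, 53), (-165, 120, 6, 45), (-160, 16, 118, 82), (-155, 16, 126, 113), (-150, 17, 124, 113), (-145, 16, 122, 115), (-140, 16, 116, 110), (-135, 15, 116, 81), (-130, 16, 197, 75), (-125, 14, 173, 100), (-120, 14, 168, 108), (-115, 14, 157, 112), (-110, 13, 173, 106), (-105, 15, 172, 105)]
52 0.072 [(-215, 39, 15, 119), (-210, 30, 11, 119), (-205, 39, 15, 120), (-200, 36, 11, 121), (-195, 34, 15, 122), (-190, 38, 17, 121), (-185, 25, 13, 122), (-180, 35, 13, 121), (-175, 30, 11, 118), (-170, 36, 13, 99), (-165, 90, 9, 56), (-160, 100, 15, 50), (-155, 18, 79, 58), (-150, 17, 124, 109), (-145, 18, 130, 120), (-140, 17, 123, 122), (-135, 17, 122, 125), (-130, 17, 124, 103), (-125, 15, 137, 65), (-120, 13, 159, 98), (-115, 14, 121, 101), (-110, 17, 21, 110), (-105, 18, 11, 112)]
clk 24.53 clamp [61.  -0.2] z 0.0911 yawY 97.08 share [ 0.001 -0.002  0.003] mm 1.0 F [-1.   0.4 -0.6] gap 0.998
```

Travel is about 57 mm. With block and tray stacked, contact comes at 51 mm and full pad compression at 57 mm. I make one more pull to confirm nothing advances.

Emit:
step_arm(
  deltas=[
    [0,0,0,0,0,0],
    [0,0,0,0,0,0],
    [0,0,0,0,0,0],
    [0,0,0,0,0,0],
    [0,0,0,0,0,0],
    [0,0,0,0,0,0],
    [0,0,0,0,0,0],
    [0,0,0,0,0,0],
  ],
  jaw=0,
)

```text
clock: 25.2
position: [0.6075, 0.0776, 0.0936]
ee_rot: [[-0.992, -0.123, 0.003], [-0.123, 0.992, -0.001], [-0.003, -0.002, -1.0]]
wrist_force: [-1.7, 0.8, 9.3]
finger_gap: 0.395
```

Emit:
step_arm(
  deltas=[
    [0,0,0,0,0,0],
    [0,0,0,0,0,0],
    [0,0,0,0,0,0],
    [0,0,0,0,0,0],
    [0,0,0,0,0,0],
    [0,0,0,0,0,0],
    [0,0,0,0,0,0],
    [0,0,0,0,0,0],
  ],
  jaw=1,
)

```text
clock: 25.87
position: [0.6066, 0.0779, 0.0911]
ee_rot: [[-0.992, -0.123, -0.0], [-0.123, 0.992, 0.001], [0.0, 0.001, -1.0]]
wrist_force: [-0.7, -0.4, -1.1]
finger_gap: 1.002
```

```bash
python3 m.py 7|grep -v 0.0[27]2
```

```text
jaw [-175.  -175.5 -175.5 -175. ]
clk 25.92 clamp [60.9 -0.2] z 0.0911 yawY 97.08 share [ 0.001 -0.002  0.003] mm 1.0 F [0.  0.3 0.5] gap 0.995
```

Emit:
step_arm(
  deltas=[
    [0,0,0,0,0,0],
    [0,0,0,0,0,0],
    [0,0,0,0,0,0],
    [0,0,0,0,0,0],
    [0,0,0,0,0,0],
    [0,0,0,0,0,0],
    [0,0,0,0,0,0],
    [0,0,0,0,0,0],
    [0,0,0,0,0,0],
    [0,0,0,0,0,0],
  ],
  jaw=0,
)

```text
clock: 26.75
position: [0.6075, 0.078, 0.0936]
ee_rot: [[-0.992, -0.123, 0.003], [-0.123, 0.992, -0.001], [-0.003, -0.001, -1.0]]
wrist_force: [-1.8, -0.5, 9.9]
finger_gap: 0.386
```

```bash
python3 m.py 8|grep -v 0.0[27]2
```

```text
jaw [-174.5 -174.  -174.  -174.5]
clk 26.8 clamp [61.2 -1.1] z 0.0936 yawY 97.08 share [ 0.003 -0.003  0.009] mm 3.0 F [-1.8  1.5  9.4] gap 0.386
```

Emit:
step_arm(
  deltas=[
    [0,0,0,0,0,0],
    [0,0,0,0,0,0],
    [0,0,0,0,0,0],
    [0,0,0,0,0,0],
    [0,0,0,0,0,0],
    [0,0,0,0,0,0],
    [0,0,0,0,0,0],
    [0,0,0,0,0,0],
  ],
  jaw=1,
)

```text
clock: 27.47
position: [0.6066, 0.078, 0.0911]
ee_rot: [[-0.992, -0.123, -0.0], [-0.123, 0.992, 0.001], [-0.0, 0.001, -1.0]]
wrist_force: [-1.2, -0.0, 0.2]
finger_gap: 1.0
```

Emit:
step_arm(
  deltas=[
    [0,0,-0.02,0,0,0],
    [0,0,-0.05,0,0,0],
    [0,0,-0.08,0,0,0],
    [0,0,-0.08,0,0,0],
    [0,0,-0.08,0,0,0],
    [0.06,0.03,0,0,0,0],
    [0.08,0.04,0,0,0,0],
    [0.08,0.04,0,0,0,0],
    [0.08,0.04,0,0,0,0],
    [0,0,0,0,0,0],
    [0,0,0,0,0,0],
  ],
)

```text
clock: 28.38
position: [0.4782, 0.1235, 0.2158]
ee_rot: [[-0.992, -0.127, 0.001], [-0.127, 0.992, -0.002], [-0.001, -0.002, -1.0]]
wrist_force: [0.8, -0.1, 0.5]
finger_gap: 0.996
```

```bash
python3 m.py 9
python3 - <<'E'
from h import *
im=cv2.imread("pics/n9.png");C=cam("top");hsv=cv2.cvtColor(im,cv2.COLOR_BGR2HSV)
for y in(30,40,60): print(y,[(x,*hsv[tuple(int(round(a)) for a in proj(C,np.append(tow(x,y),.03))[::-1])].tolist()) for x in range(-30,24,4)])
a=cv2.imread("pics/top0.png")
d=cv2.absdiff(a,im).max(2)
for n,(u,v,k) in dict(knob=(210,132,14),bottle=(388,125,20),bob=(252,252,12),can=(478,247,20)).items():
    print(n,d[v-k:v+k,u-k:u+k].mean().round(1),(d[v-k:v+k,u-k:u+k]>40).sum(), cv2.phaseCorrelate(a[v-k:v+k,u-k:u+k].mean(2),im[v-k:v+k,u-k:u+k].mean(2)))
E
```

```text
jaw [-175.  -175.5 -175.5 -175. ]
66 0.022 [(-215, 43, 15, 123), (-210, 35, 12, 123), (-205, 34, 15, 122), (-200, 36, 10, 124), (-195, 34, 16, 124), (-190, 40, 12, 125), (-185, 24, 10, 123), (-180, 45, 5, 103), (-175, 130, 12, 63), (-170, 105, 19, 55), (-165, 0, 25, 51), (-160, 15, 117, 85), (-155, 16, 121, 114), (-150, 17, 129, 115), (-145, 16, 130, 114), (-140, 17, 131, 105), (-135, 17, 145, 74), (-130, 13, 166, 80), (-125, 16, 195, 97), (-120, 15, 178, 106), (-115, 15, 166, 115), (-110, 15, 176, 106), (-105, 15, 172, 107)]
52 0.072 [(-215, 30, 11, 119), (-210, 25, 12, 123), (-205, 40, 13, 120), (-200, 30, 15, 118), (-195, 34, 17, 122), (-190, 36, 11, 121), (-185, 36, 11, 120), (-180, 35, 13, 120), (-175, 35, 13, 122), (-170, 40, 15, 104), (-165, 0, 9, 57), (-160, 135, 10, 50), (-155, 12, 66, 58), (-150, 17, 129, 109), (-145, 17, 124, 119), (-140, 17, 118, 125), (-135, 17, 125, 124), (-130, 18, 130, 104), (-125, 15, 173, 62), (-120, 15, 163, 100), (-115, 14, 118, 99), (-110, 23, 20, 112), (-105, 17, 16, 113)]
clk 28.43 clamp [120.6 119.8] z 0.2159 yawY 97.13 share [-0.299 -0.152  0
[... 477 characters left out ...]
8, 102), (2, 11, 98, 70), (6, 120, 5, 54), (10, 105, 19, 54), (14, 110, 13, 61), (18, 120, 7, 70), (22, 34, 16, 114)]
60 [(-30, 14, 180, 109), (-26, 15, 179, 111), (-22, 14, 164, 112), (-18, 14, 174, 113), (-14, 14, 174, 113), (-10, 14, 159, 114), (-6, 15, 177, 104), (-2, 14, 168, 102), (2, 9, 88, 67), (6, 90, 5, 56), (10, 120, 4, 57), (14, 90, 9, 57), (18, 40, 9, 89), (22, 36, 11, 111)]
knob 7.3 0 ((0.12727420781833665, 0.028039011900201416), 0.8933942049423426)
bottle 7.6 0 ((-0.002363813462167741, -0.011259832925983204), 1.2352080238910526)
bob 33.6 146 ((58.52476934339517, 25.4333397139394), 0.009461865806559885)
can 7.0 0 ((0.02338752910908326, -0.11188419196697907), 1.0363627752194424)
```

The extra pull gave no advance beyond about 1 mm of elastic give. The tray touches the anvil. The bob patch is probably hidden by the arm, so I move aside and check it.

Emit:
step_arm(
  deltas=[
    [0.03,-0.08,0,0,0,0],
    [0.03,-0.08,0,0,0,0],
    [0.03,-0.08,0,0,0,0],
    [0,-0.08,0,0,0,0],
    [0,-0.08,0,0,0,0],
    [0,-0.08,0,0,0,0],
    [0,0,0,0,0,0],
  ],
)

```text
clock: 29.02
position: [0.4698, -0.0832, 0.2149]
ee_rot: [[-0.994, -0.108, 0.001], [-0.108, 0.994, -0.004], [-0.001, -0.004, -1.0]]
wrist_force: [-0.3, -1.2, 0.0]
finger_gap: 1.002
```

Run:
```python
from h import *
im=get_image("top");sc=get_image("scene");rel(tow(60,0),.2)
for a,b,L in((cv2.imread("pics/top0.png"),im,dict(bob=(252,252,10),blue1=(221,224,10),can=(478,247,18))),(cv2.imread("pics/scene0.png"),sc,dict(bob=(402,192,14),knob=(447,310,15),bottle=(225,250,25),can=(198,160,20)))):
    d=cv2.absdiff(a,b).max(2)
    for n,(u,v,k) in L.items():
        s=np.s_[v-k:v+k,u-k:u+k];print(n,d[s].mean().round(1),(d[s]>40).sum(),np.round(cv2.phaseCorrelate(a[s].mean(2),b[s].mean(2))[0],2))
```

```text
clk 29.12 clamp [-74.6 154.8] z 0.2152 yawY 96.69 share [-0.385  0.338  0.039] mm 205.0 F [ 0.1  0.7 -0.8] gap 1.003
bob 5.5 0 [-0.2   0.18]
blue1 6.1 0 [-0.02 -0.2 ]
can 4.9 0 [0.09 0.05]
bob 5.2 0 [ 0.11 -0.05]
knob 4.7 0 [-0.06 -0.04]
bottle 9.5 82 [-0.01  0.04]
can 5.0 0 [ 0.12 -0.05]
```

All four bystanders are unmoved (the bottle patch differs only because the jaw behind it moved). I hand in.

```bash
python3 -c "
from h import *
print(r.hand_in())"
```

```text
the job is handed in; nothing more can be done
None
```

The job is done and handed in at about 29 s of the 72 s allowed; no verdict was reported.

- **Tray:** I pushed its free end until it met the stop pin. The force rose to 6.5 N with no further motion, and the top view showed the tray in line with the clamp.
- **Block:** I stood the tan block upright between the tray end and the pad, broad face towards the tray, and let go. A picture after release confirmed it. The last viewed picture, after three pulls, still showed it upright.
- **Clamp:** I made eight trigger pulls. The last two no longer advanced the jaw, apart from about 1 mm that sprang back on release. Travel is about 57 mm.
- **Firmness:** I worked this out from jaw and block positions to be roughly 5–6 mm of pad compression, where 4 mm counts as firm. I could not read the pad directly.
- **After the last pulls:** I had used all 12 picture views by then, so these checks were numeric, from the top camera. They showed the tray against the fixed jaw and the block between tray and pad.
- **Bystanders:** The canister, bottle, plumb bob and knob moved less than about 0.3 pixel between the first and last pictures. An early check on the bob failed because the arm hid it; it was fine once the arm moved aside. Some pixels around the bottle changed, which I put down to the jaw moving behind it.
- **Disagreement:** My clamp frame was up to about 8 pixels off at the stop pin and 2–3 mm off at the tray side and the crossbar. This did not affect the result.

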